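Lay a tall eye bracket down onto its stop

ROBOT

A 7-joint arm with a two-finger parallel gripper is mounted at the origin on the work surface. World frame = base frame: x ahead of the robot, y to its left, z up, the work surface at z = 0. Lengths are in m, angles in degrees, forces in N, time in s.
With the tool pointing down it reaches from about 0.425 to 0.875 m from the base axis. Payload 4.7 kg.
Tool frame: the origin (TCP) lies midway between the tips of the shut fingers; the grasp point (between the pads) lies 19 mm behind it; z points along the fingers, y is the direction in which the jaws open and shut (so a half turn about z gives the same grasp; the last joint's range is limited). The gripper opens to 87 mm and grips with 3 to 60 N. Pads are 19 mm wide; open, the fingers measure 117 mm over their backs; the gripper's body (75 mm by 190 mm) begins 51 mm behind the grasp point.
Start: joints at [67.214, 18.392, -4.016, 83.108, 1.295, 78.541, -3.26], TCP at [0.26, -0.596, 0.223] pointing down, gripper open.
Joint ranges: [-163.93, 163.93], [-17.29, 119.83], [-79.2, 71.16], [3.27, 140.29], [-89.18, 269.18], [5.43, 117.66], [-154.24, 154.24]. Speed limits (degrees/s): [147.25, 147.25, 180, 180, 180, 180, 180].

INTERFACE

Orientations are given as [roll, pitch, yaw] about the fixed x, y, z axes, in that order (R = Rz(yaw) Ry(pitch) Rx(roll)).
In Python, from cell import env gives the robot as it stands.
- The arm moves only by the tool apply_moves, never from a script. Its argument "targets" is a list of rows, each a list of 2 entries, a list of its own where there are three numbers: the shift along the world's x, y, z in mm, then the turn, a rotation vector about the world's x, y, z in rad. A call has 1 to 8 rows; each row is the pose to reach, as a shift and turn from the pose commanded when the call began; what a row does not reach only later rows make up. A row lasts 1/10 s, in which the tool goes at most 50 mm and 8.59 degrees, less where a joint would pass 70% of its speed; a pose out of reach is approached as far as the arm can. A call with a gripper value outside its range is refused whole. "hand" is the finger opening in mm, from 0 to 87, set as the call begins (left out, the last holds). The fingers move at their own pace and stop on an object; "squeeze" is the grip in N (left out, the last holds). Time passes only in rows, so rows that repeat a pose let the fingers close. It gives the time, the measured TCP pose, the force and the opening at its end, in the units of the state.
- env.get_obs(): the state, without advancing time (a new reading comes with each control period).
- env.read_camera(name): name is "scene" or "top" or "wrist"; returns a dict with "image" (420x560x3 uint8, red, green, blue), "camera_matrix" (3x3 intrinsics, pixels), "camera_from_world" (4x4, takes a point from world to camera coordinates); the wrist camera has in their place "mount" (4x4, takes a point from camera to tool coordinates, whose origin is the TCP and whose axes are the flange's). Camera axes: x right, y down, z forward; pixel columns grow to the right and rows downward; lengths in m; the calibration is good to about 2 mm. A picture is of the moment at which its call begins: read the wrist's pose just before it. There is no depth.
- env.sign_off(): hands the job in, once; it reports no verdict.
Trained networks look in a picture, given as the dict that the camera call returned (one of the last four; its "shot" number tells which), for a name from the list of things; names that differ only in an ending like _2 or _b are one class to them, and where a whole thing is asked for, a point or a joint stands for the part that bears it (a point fixed in the world has none). Each returns a list of dicts, best first, with "conf" (0 to 1); they miss things now and then, are a little off and sometimes report something else, mostly with a low value. They report only what shows in the picture. A call takes as long as a camera call. They do not tell look-alikes from the thing itself.
- env.regions_of(picture, target): "region" (420x560 bool, what is visible of it) and "rect" ([left, top, right, bottom] in pixels, round what is visible of it).
The state is a dict: "time_s": time; "qpos": joint angles; "joint_velocities": joint speeds; "effort": joint torques, N m; "tool_pos": TCP position; "tool_rot": TCP orientation; "force": force on the tool from outside, world axes, zero at the start; "wrist_torque": the same for the moment, N m; "grip_width": finger opening in m.
Only numpy, scipy, OpenCV 4.12 (cv2) and the standard library are available. Lean on these libraries where they do the work, as an engineer would, in place of code of your own. Each camera call takes 0.05 s, during which the arm holds its last target. There are 200 camera calls.

TASK

Lay the tall aluminium bracket on the bench down on its side: push its upright leg over towards the stop bar and let it down gently, never letting it drop, until the leg lies across the padded bar with its bottom edge still on the rubber mat. Only push it with the fingers, do not pick it up or carry it, leave the other parts on the bench alone, and finish with the hand clear.

Things in the scene. Friction and masses are not known exactly. Their poses are not given: they have to be found in the camera images.
- bracket: Loose L-shaped aluminium bracket standing on its foot on the mat. Foot 95 long (own x -95 to 0), 70 wide (own y), 22 thick (own z 0 to 22). Leg: plate 14 thick (own x -14 to 0), 60 wide, from the foot up to own z 160. Origin: middle of the bottom edge under the leg's outer face, the edge it tips over. Own x points level from the leg to the stop, the way to tip; own z up the leg.
- eye (a point): Centre of the 34 round eye through the leg (along own x), on the leg's outer face: bracket's own (0, 0, 129).
- foot_end (a point): Middle of the upper edge at the free end of the foot: bracket's own (-95, 0, 22).
- corner (a point): Inside corner where leg meets foot: bracket's own (-14, 0, 22). Open away from the stop at first, upwards once the bracket lies down. As the bracket goes over, the foot swings up behind whatever stands in this corner, so fingers there first push the leg and then hold the foot back and let the bracket down.
- com (a point): Bracket's centre of mass, own (-31, 0, 43); mass 0.5 to 0.85 kg. It stands by itself up to about 0.6 rad of tilt and falls towards the stop past that: unchecked it slams down at about 7 rad/s, let down gently it stays under 3 rad/s; over 4 counts as dropped.
- laydown: Fixed lay-down station: dark steel plate 300 x 140 x 6, on it a rubber mat 220 x 120 (top 10 above the bench, friction about 0.95; own x -135 to 85, y -60 to 60) where the bracket stands, and a grey stop bar at its far end. Origin on the bench under the place of the bracket's tipping edge (within 8 in x, 10 in y at the start); own x points to the stop bar, own z up.
- stop_top (a point): Centre of the top of the stop bar: station's own (125, 0, 30). The bar is 30 wide along own x (110 to 140), 130 long along own y, its top 20 above the mat. The leg lies on it tilted about 1.38 rad from upright.
- mat_mark (a point): Point on the mat's top, station's own (0, 0, 10), beside which the bracket's tipping edge stands.
- stud: Bystander: loose upright steel stud, 36 across, 112 tall, threaded upper half. Origin at its foot. Leave alone.
- eye_block: Bystander: loose steel eye block on a round foot 64 across, 100 tall. Origin at its foot. Leave alone.
- spacer: Bystander: loose steel ring 76 across, 20 high, lying flat. Origin at its underside. Leave alone.
Things that resemble listed ones, but are neither listed nor needed, are in the scene too. There is more than one size of the bracket; the job needs the smallest.

How it is judged:
By the outcome, as a careful person would: the job done as asked, in the order asked, and still so for the second after the job is handed in, with the robot touching nothing.
It also fails if it takes over 48 s, if anything falls off the work surface, if the arm or the gripper's body presses on something with over 40 N, if the wrist force passes 120 N, or if a joint passes its speed limit or range.

## Working session

There is one attempt and no reset: what is moved stays moved. The work goes in short steps, Python scripts to look and compute and a tool call to move; the robot and the scene stay as the last step left them, time stands still between calls to the robot, and variables do not carry over. Pictures are saved under pics/ and viewed, about 8 in all and at most 12, crops included, and the job is handed in when it is done.

Besides the shell and the picture viewer there is one more tool, called after "Emit:" in YAML: its name, and indented under it one key for each argument. apply_moves: Moves the arm, as the interface text tells. Its arguments: {"type":"object","properties":{"targets":{"type":"array","items":{"type":"array"}},"hand":{"type":"number"},"squeeze":{"type":"number"}},"required":["targets"]}

```bash
ls; mkdir -p pics; cat > h.py <<'E'
import numpy as np, cv2
from cell import env
def save(p,n): cv2.imwrite(f'pics/{n}.png',p['image'][:,:,::-1])
def proj(p,X):
    X=np.atleast_2d(X); T=p['camera_from_world']; c=X@T[:3,:3].T+T[:3,3]
    u=c@p['camera_matrix'].T; return u[:,:2]/u[:,2:]
def ray(p,uv,z):
    T=p['camera_from_world'];R=T[:3,:3];o=-R.T@T[:3,3]
    d=R.T@np.linalg.inv(p['camera_matrix'])@np.array([uv[0],uv[1],1.]); return o+d*(z-o[2])/d[2]
E
python3 - <<'E'
from h import *
o=env.get_obs(); print(o)
for n in('scene','top'):
    p=env.read_camera(n); save(p,n)
    print(n,p['camera_matrix'].round(1).tolist(),p['camera_from_world'].round(3).tolist())
    for t in('bracket','laydown','stud','eye_block','spacer'):
        for r in env.regions_of(p,t): print(t,round(r['conf'],2),r['rect'],int(r['region'].sum()))
a=cv2.imread('pics/scene.png');b=cv2.imread('pics/top.png')
E
```

```text
pics
{'time_s': 0.0, 'qpos': array([67.21416271, 18.43921998, -4.01574111, 83.17344114,  1.29652525,
       78.54000885, -3.26083575]), 'joint_velocities': array([-0.04987406, -0.08560137,  0.09879989, -0.02447424,  0.0168432 ,
       -0.05289779, -0.10738595]), 'effort': array([-8.47177180e-04, -4.91298580e+01, -4.04331805e-01, -3.12527490e+01,
       -6.37756381e-02,  4.37952520e-02,  1.59146066e-04]), 'tool_pos': array([ 0.25989345, -0.59519524,  0.22147252]), 'tool_rot': array([-1.79892656e+02,  7.06743899e-03,  2.35952288e+01]), 'force': array([ 4.22009460e-04, -1.56318923e-01,  5.99440800e-01]), 'wrist_torque': array([-0.05110347, -0.01708755,  0.00756446]), 'grip_width': 0.08702126410433327}
scene [[408.2, 0.0, 273.0], [0.0, 408.2, 206.0], [0.0, 0.0, 1.0]] [[0.054, 0.999, 0.002, -0.024], [0.794, -0.042, -0.607, -0.352], [-0.606, 0.035, -0.795, 1.479], [0.0, 0.0, 0.0, 1.0]]
bracket 0.97 [213.3, 193.4, 258.0, 260.1] 1330
bracket 0.8 [326.6, 256.5, 408.3, 334.1] 2500
bracket 0.62 [124.4, 110.1, 183.0, 195.4] 2398
laydown 0.61 [195.0, 197.1, 311.1, 278.7] 3731
eye_block 0.71 [377.0, 171.0, 398.5, 209.8] 624
spacer 0.88 [391.3, 225.5, 422.0, 253.1] 563
top [[498.2, 0.0, 283.2], [0.0, 498.2, 216.2], [0.0, 0.0, 1.0]] [[0.008, -1.0, 0.022, -0.027], [-0.995, -0.01, -0.1, 0.526], [0.101, -0.021, -0.995, 1.4], [0.0, 0.0, 0.0, 1.0]]
bracket 0.81 [171.9, 89.4, 238.2, 160.3] 2238
bracket 0.7 [294.0, 181.3, 333.1, 217.5] 839
bracket 0.67 [368.3, 268.3, 437.8, 325.7] 2152
laydown 0.62 [241.1, 164.4, 349.3, 250.4] 3973
stud 0.76 [395.0, 211.9, 415.8, 225.3] 264
eye_block 0.61 [137.4, 233.8, 170.5, 258.2] 450
spacer 0.89 [137.4, 184.4, 163.2, 212.4] 530
```

View pics/scene.png

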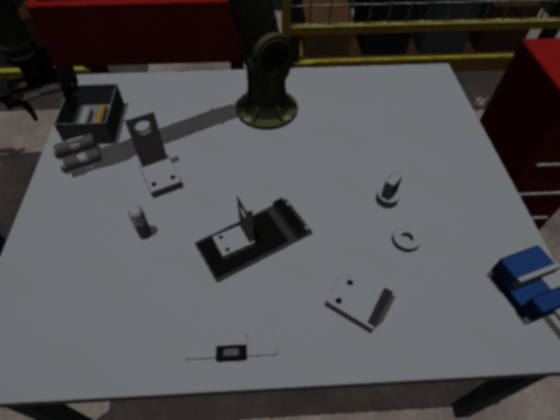

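View pics/top.png

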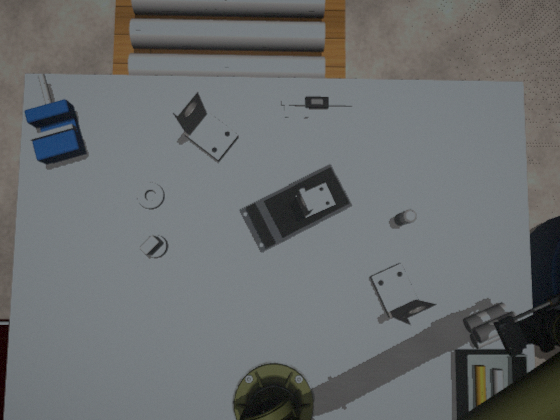

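Three candidate brackets, at scene px (235,228), (360,298) and (155,155). The one on the station's mat at (235,228), which is top px (315,200), fits: it stands on the mat and looks smallest. I'll confirm this in an enlarged crop.

```bash
python3 - <<'E'
from h import *
p=env.read_camera('top'); q=env.read_camera('scene')
A=cv2.resize(p['image'][155:260,230:360],None,fx=5,fy=5,interpolation=2)[:,:,::-1]
B=cv2.resize(q['image'][185:290,185:320],None,fx=5,fy=5,interpolation=2)[:,:,::-1]
A=np.clip(A.astype(float)*1.6,0,255);B=np.clip(B.astype(float)*1.6,0,255)
cv2.imwrite('pics/ca.png',A);cv2.imwrite('pics/cb.png',B)
# foot sizes
for r in env.regions_of(p,'bracket'):
    c,_=cv2.findContours(r['region'].astype(np.uint8),0,2); print(r['rect'],cv2.minAreaRect(max(c,key=cv2.contourArea)))
r=env.regions_of(p,'laydown')[0]; b=env.regions_of(p,'bracket')
m=r['region'].copy()
for x in b: 
    if 290<x['rect'][0]<300: m|=x['region']
c,_=cv2.findContours(m.astype(np.uint8),0,2); bx=cv2.boxPoints(cv2.minAreaRect(max(c,key=cv2.contourArea))); print(bx)
W=np.array([ray(p,u,.006) for u in bx]);print(W.round(3),np.linalg.norm(np.diff(W,axis=0),axis=1))
E
```

```text
[173.0, 87.8, 238.7, 159.7] ((203.48028564453125, 126.37879180908203), (71.73727416992188, 37.443687438964844), 47.070030212402344)
[297.9, 182.4, 333.6, 218.9] ((315.0206604003906, 198.54638671875), (27.820484161376953, 34.31869888305664), 66.03751373291016)
[367.4, 264.2, 438.8, 322.3] ((403.15283203125, 294.2802429199219), (62.72962951660156, 47.40636444091797), 61.38954162597656)
[239.4, 167.3, 352.1, 252.0] ((295.6845703125, 207.79913330078125), (47.989646911621094, 102.831787109375), 62.8648567199707)
[[238.52162 210.42973]
 [330.      162.00002]
 [352.9865  205.41893]
 [261.50812 253.84865]]
[[ 0.544  0.107  0.006]
 [ 0.691 -0.159  0.006]
 [ 0.563 -0.227  0.006]
 [ 0.419  0.039  0.006]] [0.30400913 0.14461486 0.30163412][ WARN:0@3.475] global loadsave.cpp:1063 imwrite_ Unsupported depth image for selected encoder is fallbacked to CV_8U.
```

View pics/ca.png

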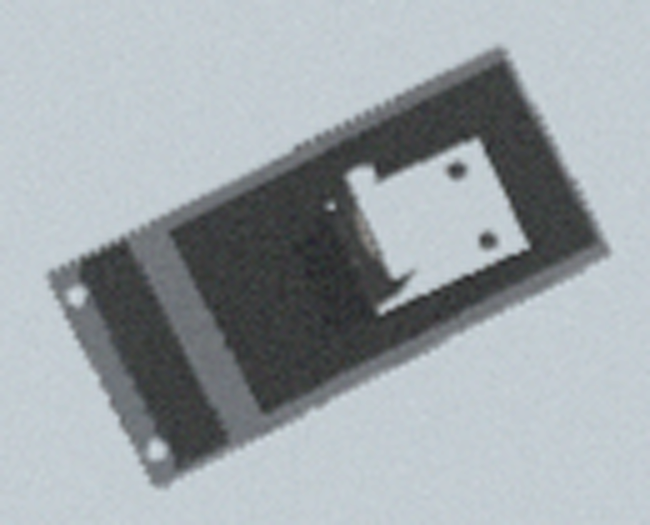

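View pics/cb.png

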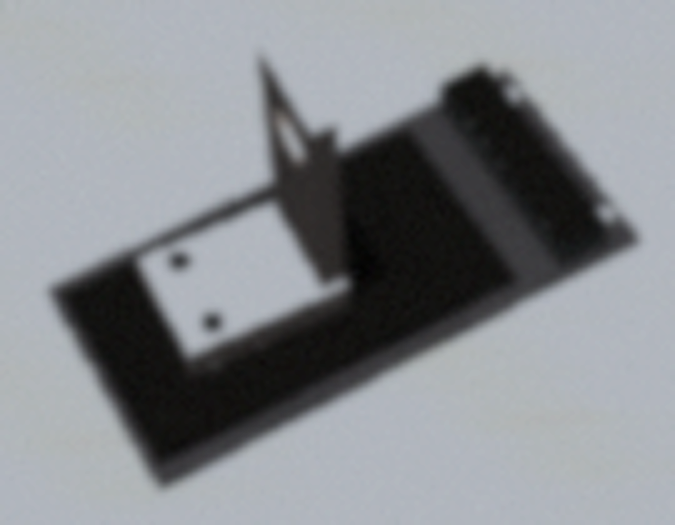

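The crops show the smaller bracket on the mat. Foot corners are at crop px (482,140), (530,245) and (378,313), and plate corners at (50,272), (502,47), (608,250) and (160,487). Next I'll fit the poses.

```bash
cat > fit.py <<'E'
from h import *
from scipy.optimize import least_squares
p=env.read_camera('top'); q=env.read_camera('scene')
A=lambda L:np.array(L)/5+[230,155]-0.4
B=lambda L:np.array(L)/5+[185,185]-0.4
def T(v,P):
    c,s=np.cos(v[2]),np.sin(v[2]); P=np.array(P,float); return np.c_[P[:,0]*c-P[:,1]*s+v[0],P[:,0]*s+P[:,1]*c+v[1],P[:,2]]
# station: own x towards stop (image left in top => +y world)
pl=[[.155,-.07,.006],[.155,.07,.006],[-.145,.07,.006],[-.145,-.07,.006]]
pa=A([[50,272],[160,487],[608,250],[502,47]])
pb=B([[485,62],[637,240]]) 
st=lambda v:(proj(p,T(v,pl))-pa).ravel()
r=least_squares(st,[.55,-.06,2.0-.0]); r2=least_squares(st,[.55,-.06,2.0+np.pi])
s=min(r,r2,key=lambda r:r.cost);print('station',s.x,np.degrees(s.x[2]),s.fun.round(1))
pb2=[[-.145,.07,.006],[-.145,-.07,.006]]
print('scene check',proj(q,T(s.x,pl)).round(1), B([[637,240],[485,62],[52,290],[162,487]]))
# bracket: foot
z=.010
ft=[[-.095,-.035,z+.022],[-.095,.035,z+.022],[0,.035,z+.022]]
fa=A([[482,140],[530,245],[378,313]])
fl=[[-.095,-.035,z+.022],[-.095,.035,z+.022]]
# scene: free end upper corners (135,258) & (187,360); 
fb=B([[135,258],[187,360]])
def order(v):
    return np.r_[(proj(p,T(v,ft))-fa).ravel(),]
best=None
for sg in(1,-1):
    f=np.array(ft)*[1,sg,1]; g=np.array(fl)*[1,sg,1]
    for sb in(1,-1):
        h=g*[1,sb,1]
        fn=lambda v:np.r_[(proj(p,T(v,f))-fa).ravel(),(proj(q,T(v,h))-fb).ravel()]
        r=least_squares(fn,s.x)
        if best is None or r.cost<best.cost:best=r
print('bracket',best.x,np.degrees(best.x[2]),best.fun.round(1))
print('leg top in top-crop', (proj(p,T(best.x,[[-.014,-.03,.17],[-.014,.03,.17],[0,.03,.17],[0,-.03,.17]]))-[230,155])*5, 'scene',(proj(q,T(best.x,[[0,-.03,.17],[0,.03,.17]]))-[185,185])*5)
E
python3 fit.py
```

```text
station [ 0.55798179 -0.06404753  2.05643249] 117.82490246918123 [-0.6  0.3 -0.6  0.2  1.2  0.4  0.1 -1. ]
scene check [[312.6 232.5]
 [286.1 199. ]
 [193.8 242.7]
 [216.3 282.4]] [[312.  232.6]
 [281.6 197. ]
 [195.  242.6]
 [217.  282. ]]
bracket [ 0.55588192 -0.07154992  1.98926638] 113.97656778959468 [-0.2 -0.6  0.1  0.5  0.2  0.   0.2  0.1 -0.2 -0.2]
leg top in top-crop [[368.84265528 159.67658796]
 [415.55481342 265.16292815]
 [390.79469906 275.84206584]
 [344.14789298 170.24540724]] scene [[333.82885938 126.28194526]
 [282.54040041  40.61927548]]
```

Emit:
apply_moves:
  targets:
    - [[0,0,40],[0,0,0.1]]
    - [[0,0,80],[0,0,0.24]]
    - [[10,20,110],[0,0,0.38]]
    - [[35,55,120],[0,0,0.52]]
    - [[60,90,120],[0,0,0.66]]
    - [[85,125,120],[0,0,0.8]]
    - [[110,160,120],[0,0,0.94]]
    - [[135,195,120],[0,0,1.08]]
  hand: 20

```text
time_s: 1.75
tool_pos: [0.3959, -0.3991, 0.3428]
tool_rot: [180.0, 0.0, 85.8]
force: [0.3, -0.8, -0.1]
grip_width: 0.0311
```

Emit:
apply_moves:
  targets:
    - [[24,35,0],[0,0,0.1]]
    - [[48,70,0],[0,0,0.2]]
    - [[72,105,0],[0,0,0.3]]
    - [[96,140,0],[0,0,0.4]]
    - [[120,175,0],[0,0,0.49]]
    - [[144,210,-10],[0,0,0.49]]
    - [[166,243,-30],[0,0,0.49]]
    - [[186,273,-45],[0,0,0.49]]

```text
time_s: 2.55
tool_pos: [0.5819, -0.1257, 0.297]
tool_rot: [180.0, 0.0, 113.6]
force: [0.4, -0.5, 0.1]
grip_width: 0.0202
```

Emit:
apply_moves:
  targets:
    - [[0,0,0],[0.09,0.04,0]]
    - [[0,0,-10],[0.18,0.08,0]]
    - [[0,0,-20],[0.27,0.12,0]]
    - [[0,0,-30],[0.36,0.16,0]]
    - [[0,0,-40],[0.45,0.2,0]]
    - [[0,0,-50],[0.48,0.21,0]]
    - [[0,0,-50],[0.48,0.21,0]]

```text
time_s: 3.25
tool_pos: [0.5803, -0.1291, 0.2445]
tool_rot: [-179.7, -30.2, 113.3]
force: [0.3, 0.4, 0.5]
grip_width: 0.0197
```

```bash
cat > look.py <<'E'
import sys
from h import *
from scipy.spatial.transform import Rotation as Ro
n=sys.argv[1]
o=env.get_obs();print(o['time_s'],o['tool_pos'].round(4),o['tool_rot'].round(1),o['qpos'].round(0),o['force'].round(1),o['grip_width'])
R=Ro.from_euler('xyz',o['tool_rot'],degrees=True).as_matrix();print('axis',R[:,2].round(3))
d=np.array([-.4064,.9137]);e=o['tool_pos'][:2]-[.5559,-.0715]
print('own x,y,z mm',(e@d*1e3).round(1),(e@[-d[1],d[0]]*1e3).round(1),(o['tool_pos'][2]*1e3-10).round(1))
q=env.read_camera('scene');w=env.read_camera('top')
a=cv2.resize(q['image'][140:290,170:340],None,fx=2.8,fy=2.8,interpolation=2)[:,:,::-1]
b=cv2.resize(w['image'][140:290,225:365],None,fx=2.8,fy=2.8,interpolation=2)[:,:,::-1]
cv2.imwrite(f'pics/{n}.png',np.clip(np.hstack([a,b])[:,:].astype(float)*1.6,0,255).astype(np.uint8))
E
python3 look.py v1
```

```text
3.25 [ 0.5803 -0.1291  0.2445] [-179.7  -30.2  113.3] [ 44.  31. -33.  73.  -8.  99.  36.] [0.3 0.4 0.5] 0.01966572737434456
axis [-0.203  0.46  -0.865]
own x,y,z mm -62.6 1.1 234.5
```

Emit:
apply_moves:
  targets:
    - [[0,0,-30],[0,0,0]]
    - [[0,0,-60],[0,0,0]]
    - [[0,0,-90],[0,0,0]]
    - [[0,0,-120],[0,0,0]]
    - [[0,0,-145],[0,0,0]]
    - [[0,0,-160],[0,0,0]]
    - [[0,0,-165],[0,0,0]]
    - [[0,0,-165],[0,0,0]]

```text
time_s: 4.15
tool_pos: [0.5815, -0.1272, 0.0835]
tool_rot: [180.0, -30.0, 113.6]
force: [0.4, 0.1, -0.0]
grip_width: 0.0199
```

```bash
python3 look.py v2
```

```text
4.15 [ 0.5815 -0.1272  0.0835] [180.  -30.  113.6] [ 44.  38. -31.  82.  -5.  84.  40.] [ 0.4  0.1 -0. ] 0.01985559128585894
axis [-0.2    0.458 -0.866]
own x,y,z mm -61.3 -0.8 73.5
```

View pics/v2.png

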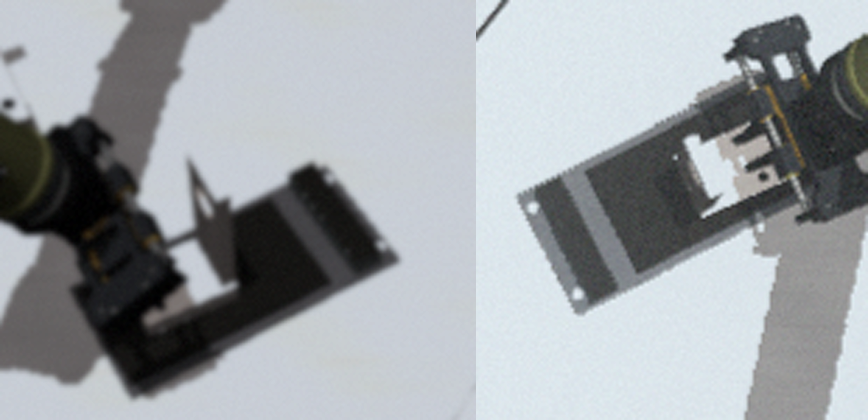

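The hand is aligned: fingers at top-view px (745–755, 130–165), facing the leg at (690,165). Next I'll work out the push path.

```bash
cat > plan.py <<'E'
import numpy as np
d=np.array([-.4064,.9137]); D=np.radians
def front(t,L,z,x=-14):   # tip's front edge on the leg face
    t,L=D(t),D(L); return np.array([x*np.cos(t)+z*np.sin(t)-9.5*np.cos(L), -x*np.sin(t)+z*np.cos(t)-9.5*np.sin(L)])
def back(t,L,a):          # tip's back edge on the foot face
    t,L=D(t),D(L); return np.array([a*np.cos(t)+22*np.sin(t)+9.5*np.cos(L), -a*np.sin(t)+22*np.cos(t)+9.5*np.sin(L)])
def show(p0,L0,rows):     # p0: own x,z (mm) of TCP at call start; rows: (pos,L)
    for p,L in rows:
        e=p-p0; s=e[0]*d; r=D(L-L0)*np.array([.9137,.4064])
        print([[round(float(s[0]),1),round(float(s[1]),1),round(float(e[1]),1)],[round(float(-r[0]*-1),3),round(float(r[1]),3),0]])
E
python3 - <<'E'
from plan import *
p=np.array([-61.3,73.5]);z=78
c=front(0,30,z);print(c)
A=[(p+(c+[2,0]-p)*k/5,30) for k in(1,2,3,4,5)]+[(front(t,30,z),30) for t in(2,3.5,5)]
show(p,30,A)
print('A2');p=A[-1][0]
R=[(front(t,30,z),30) for t in(7,9,11,13,15,17,19,21)]
show(p,30,R);print('A3');p=R[-1][0]
R=[(front(t,30,z),30) for t in(23,25)]+[(front(25,30,zz),30) for zz in(72,66,60,54,48,44)]
show(p,30,R);print('end',R[-1][0])
E
```

```text
[-22.22724134  73.25      ]
[[-3.3, 7.5, -0.0], [0.0, 0.0, 0]]
[[-6.7, 15.0, -0.1], [0.0, 0.0, 0]]
[[-10.0, 22.5, -0.2], [0.0, 0.0, 0]]
[[-13.4, 30.0, -0.2], [0.0, 0.0, 0]]
[[-16.7, 37.5, -0.2], [0.0, 0.0, 0]]
[[-17.0, 38.2, 0.2], [0.0, 0.0, 0]]
[[-17.8, 40.1, 0.5], [0.0, 0.0, 0]]
[[-18.7, 42.0, 0.7], [0.0, 0.0, 0]]
A2
[[-1.1, 2.5, 0.2], [0.0, 0.0, 0]]
[[-2.2, 5.0, 0.3], [0.0, 0.0, 0]]
[[-3.4, 7.6, 0.3], [0.0, 0.0, 0]]
[[-4.5, 10.1, 0.2], [0.0, 0.0, 0]]
[[-5.6, 12.6, 0.0], [0.0, 0.0, 0]]
[[-6.7, 15.1, -0.2], [0.0, 0.0, 0]]
[[-7.8, 17.6, -0.6], [0.0, 0.0, 0]]
[[-9.0, 20.1, -1.1], [0.0, 0.0, 0]]
A3
[[-1.1, 2.5, -0.6], [0.0, 0.0, 0]]
[[-2.2, 4.9, -1.2], [0.0, 0.0, 0]]
[[-1.2, 2.6, -6.7], [0.0, 0.0, 0]]
[[-0.1, 0.3, -12.1], [0.0, 0.0, 0]]
[[0.9, -2.0, -17.5], [0.0, 0.0, 0]]
[[1.9, -4.3, -23.0], [0.0, 0.0, 0]]
[[3.0, -6.7, -28.4], [0.0, 0.0, 0]]
[[3.6, -8.2, -32.0], [0.0, 0.0, 0]]
end [-2.32034684 41.04419829]
```

Emit:
apply_moves:
  targets:
    - [[-3,7,0],[0,0,0]]
    - [[-6,14,0],[0,0,0]]
    - [[-9,21,0],[0,0,0]]
    - [[-12,27,0],[0,0,0]]
    - [[-14,31,0],[0,0,0]]
    - [[-16,35,0],[0,0,0]]
    - [[-17,38.5,0],[0,0,0]]
    - [[-18.7,42,0.5],[0,0,0]]

```text
time_s: 5.05
tool_pos: [0.5627, -0.0868, 0.0832]
tool_rot: [-180.0, -29.9, 113.5]
force: [0.2, -3.2, 1.0]
grip_width: 0.0203
```

Emit:
apply_moves:
  targets:
    - [[-1,2.5,0.2],[0,0,0]]
    - [[-2.2,5,0.3],[0,0,0]]
    - [[-2.2,5,0.3],[0,0,0]]
    - [[-2.2,5,0.3],[0,0,0]]

```text
time_s: 5.45
tool_pos: [0.5602, -0.0807, 0.0834]
tool_rot: [-179.9, -30.0, 113.5]
force: [-0.5, -3.0, 1.8]
grip_width: 0.0198
```

```bash
python3 look.py v3
```

```text
5.45 [ 0.5602 -0.0807  0.0834] [-179.9  -30.   113.5] [ 43.  34. -33.  88.  -6.  80.  38.] [-0.5 -3.   1.8] 0.019844640391089456
axis [-0.201  0.458 -0.866]
own x,y,z mm -10.1 -0.2 73.4
```

View pics/v3.png

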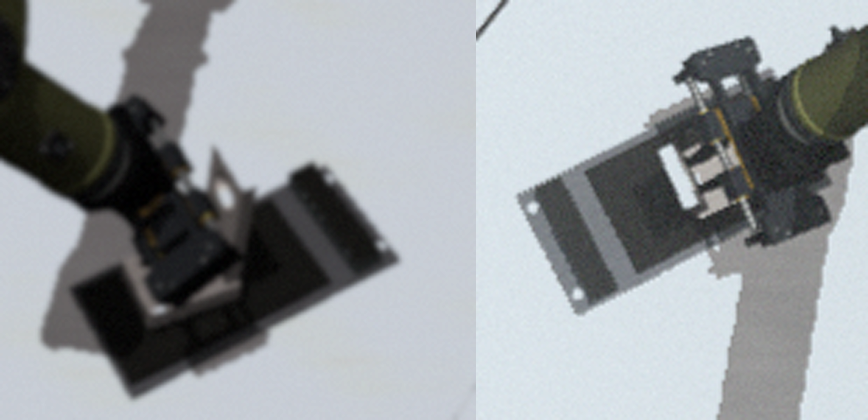

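The bracket has moved with about 3 N on the fingers. I need to know whether it tilted or slid, so I'll compare its leg top with both predictions.

```bash
cat > pred.py <<'E'
from h import *
d=np.array([-.4064,.9137]);n=np.array([-.9137,-.4064])
def W(P,t,sl=0):
    t=np.radians(t);out=[]
    for x,y,z in P:
        X=x*np.cos(t)+z*np.sin(t)+sl;Z=-x*np.sin(t)+z*np.cos(t)
        xy=np.array([555.9,-71.5])+X*d+y*n; out.append([xy[0],xy[1],Z+10])
    return np.array(out)/1e3
if __name__=='__main__':
    q=env.read_camera('scene');w=env.read_camera('top')
    P=[(-14,30,160),(-14,-30,160),(0,30,160),(0,-30,160),(0,-30,0),(0,30,0)]
    for t,s in((0,0),(9,0),(0,12)):
        print(t,s,'scene',((proj(q,W(P,t,s))-[170,140])*2.8).round().astype(int).tolist(),'top',((proj(w,W(P,t,s))-[225,140])*2.8+[476,0]).round().astype(int).tolist())
E
python3 pred.py
```

```text
0 0 scene [[186, 154], [214, 203], [200, 149], [229, 197], [235, 295], [210, 249]] top [[723, 190], [696, 131], [709, 196], [683, 137], [674, 161], [698, 214]]
9 0 scene [[212, 144], [241, 192], [226, 140], [255, 188], [235, 295], [210, 249]] top [[698, 201], [672, 142], [684, 207], [658, 148], [674, 161], [698, 214]]
0 12 scene [[198, 150], [227, 198], [212, 144], [242, 192], [246, 290], [221, 245]] top [[711, 196], [685, 136], [697, 202], [671, 142], [664, 166], [687, 218]]
```

The observed corners (213,147) and (255,190) match a 9° tilt with no slide. Continuing.

Emit:
apply_moves:
  targets:
    - [[-1.1,2.6,0],[0,0,0]]
    - [[-2.2,5.1,-0.1],[0,0,0]]
    - [[-3.4,7.6,-0.3],[0,0,0]]
    - [[-4.5,10.1,-0.5],[0,0,0]]
    - [[-5.6,12.6,-0.9],[0,0,0]]
    - [[-6.8,15.1,-1.4],[0,0,0]]
    - [[-7.9,17.6,-2],[0,0,0]]
    - [[-9,20,-2.6],[0,0,0]]

```text
time_s: 6.45
tool_pos: [0.5511, -0.0602, 0.0807]
tool_rot: [-180.0, -30.0, 113.5]
force: [-0.4, -1.3, 0.9]
grip_width: 0.0201
```

Emit:
apply_moves:
  targets:
    - [[1,-2.3,-5.5],[0,0,0]]
    - [[2.1,-4.7,-11],[0,0,0]]
    - [[3.1,-7,-16.3],[0,0,0]]
    - [[4.2,-9.3,-21.7],[0,0,0]]
    - [[5.1,-11.4,-26.5],[0,0,0]]
    - [[5.4,-12.2,-28.5],[0,0,0]]
    - [[5.4,-12.2,-28.5],[0,0,0]]

```text
time_s: 7.15
tool_pos: [0.5566, -0.0732, 0.0518]
tool_rot: [-179.9, -30.0, 113.5]
force: [0.6, -1.4, 1.3]
grip_width: 0.02
```

```bash
python3 look.py v4; sed -i 's/((0,0),(9,0),(0,12))/((20,0),(25,0),(30,0))/' pred.py; python3 pred.py
```

```text
7.15 [ 0.5566 -0.0732  0.0518] [-179.9  -30.   113.5] [ 43.  36. -32.  90.  -6.  77.  38.] [ 0.6 -1.4  1.3] 0.019982940585335132
axis [-0.201  0.458 -0.866]
own x,y,z mm -1.9 0.1 41.8
20 0 scene [[242, 136], [272, 183], [256, 134], [285, 181], [235, 295], [210, 249]] top [[667, 215], [641, 156], [654, 221], [628, 162], [674, 161], [698, 214]]
25 0 scene [[256, 134], [286, 180], [268, 133], [298, 179], [235, 295], [210, 249]] top [[654, 221], [628, 162], [641, 227], [616, 168], [674, 161], [698, 214]]
30 0 scene [[269, 133], [299, 179], [280, 133], [310, 179], [235, 295], [210, 249]] top [[641, 227], [615, 168], [629, 233], [603, 174], [674, 161], [698, 214]]
```

View pics/v4.png

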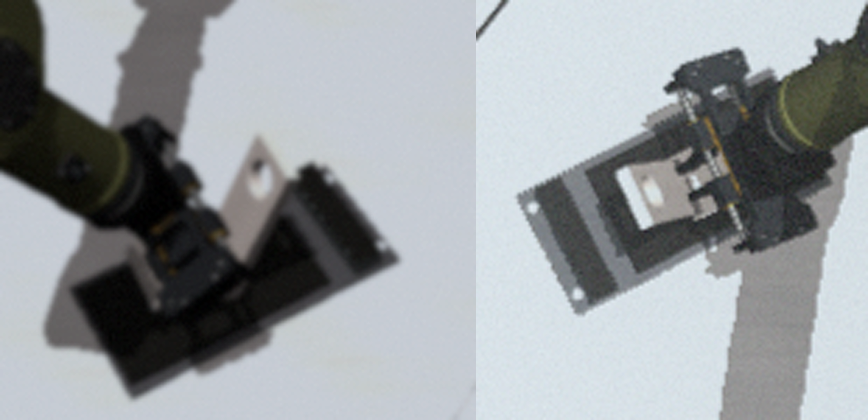

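It is at about 25°: corners at scene (258,136) and (298,178), as predicted. Next comes nestling into the corner, going past the balance point and letting it down.

```bash
python3 - <<'E'
from plan import *
from scipy.optimize import fsolve
p=np.array([-1.9,41.8]);L=30
zf=41.2
R=[(front(25,30,43),30),(front(25,30,zf),30)]+[(front(t,55-t,zf),55-t) for t in(27,29,31,33,35,37)]
print('C');show(p,30,R);p=R[-1][0];L0=18
t0,a0=fsolve(lambda v:back(v[0],18,v[1])-p,[42,-25]);print('t0,a0',t0,a0)
N=32;S=[]
for k in range(1,N+1):
    s=k/N; t=t0+(82-t0)*s; a=a0+(-54-a0)*min(1,s/.7); Lk=18*(1-min(1,s/.6)); S.append((back(t,Lk,a),Lk,t,a))
for i in range(0,N,8):
    print('D',i,S[i+7][2:]);show(p,L0,[x[:2] for x in S[i:i+8]]);p,L0=S[i+7][:2]
print(p)
E
```

```text
C
[[0.3, -0.8, -1.7], [0.0, 0.0, 0]]
[[0.7, -1.5, -3.3], [0.0, 0.0, 0]]
[[0.1, -0.2, -3.2], [-0.032, -0.014, 0]]
[[-0.4, 1.0, -3.1], [-0.064, -0.028, 0]]
[[-1.0, 2.2, -3.1], [-0.096, -0.043, 0]]
[[-1.5, 3.5, -3.2], [-0.128, -0.057, 0]]
[[-2.1, 4.7, -3.3], [-0.159, -0.071, 0]]
[[-2.6, 5.9, -3.4], [-0.191, -0.085, 0]]
t0,a0 44.84046055626776 -28.162354723991232
D 0 (np.float64(54.130345417200814), np.float64(-37.39008517970865))
[[0.0, -0.0, 0.8], [-0.015, -0.007, 0]]
[[0.0, -0.0, 1.5], [-0.03, -0.013, 0]]
[[0.0, -0.0, 2.3], [-0.045, -0.02, 0]]
[[-0.0, 0.1, 3.2], [-0.06, -0.027, 0]]
[[-0.1, 0.1, 4.0], [-0.075, -0.033, 0]]
[[-0.1, 0.3, 4.8], [-0.09, -0.04, 0]]
[[-0.2, 0.4, 5.7], [-0.105, -0.047, 0]]
[[-0.3, 0.6, 6.5], [-0.12, -0.053, 0]]
D 8 (np.float64(63.42023027813388), np.float64(-46.61781563542607))
[[-0.1, 0.2, 0.9], [-0.015, -0.007, 0]]
[[-0.2, 0.5, 1.7], [-0.03, -0.013, 0]]
[[-0.3, 0.8, 2.6], [-0.045, -0.02, 0]]
[[-0.5, 1.1, 3.5], [-0.06, -0.027, 0]]
[[-0.7, 1.5, 4.4], [-0.075, -0.033, 0]]
[[-0.8, 1.9, 5.3], [-0.09, -0.04, 0]]
[[-1.0, 2.3, 6.2], [-0.105, -0.047, 0]]
[[-1.2, 2.8, 7.1], [-0.12, -0.053, 0]]
D 16 (np.float64(72.71011513906694), np.float64(-54.0))
[[-0.2, 0.5, 0.9], [-0.015, -0.007, 0]]
[[-0.5, 1.1, 1.8], [-0.03, -0.013, 0]]
[[-0.7, 1.6, 2.7], [-0.045, -0.02, 0]]
[[-1.0, 2.3, 3.7], [-0.048, -0.021, 0]]
[[-1.3, 2.9, 4.8], [-0.048, -0.021, 0]]
[[-1.6, 3.6, 5.8], [-0.048, -0.021, 0]]
[[-2.0, 4.5, 6.2], [-0.048, -0.021, 0]]
[[-2.5, 5.6, 6.1], [-0.048, -0.021, 0]]
D 24 (np.float64(82.0), np.float64(-54.0))
[[-0.5, 1.1, -0.1], [0.0, 0.0, 0]]
[[-1.0, 2.1, -0.2], [0.0, 0.0, 0]]
[[-1.4, 3.2, -0.4], [0.0, 0.0, 0]]
[[-1.9, 4.3, -0.6], [0.0, 0.0, 0]]
[[-2.4, 5.3, -0.8], [0.0, 0.0, 0]]
[[-2.8, 6.4, -1.0], [0.0, 0.0, 0]]
[[-3.3, 7.5, -1.3], [0.0, 0.0, 0]]
[[-3.8, 8.5, -1.6], [0.0, 0.0, 0]]
[23.77055006 56.53628393]
```

Emit:
apply_moves:
  targets:
    - [[0.3,-0.8,-1.7],[0,0,0]]
    - [[0.7,-1.5,-3.3],[0,0,0]]
    - [[0.1,-0.2,-3.2],[-0.032,-0.014,0]]
    - [[-0.4,1,-3.1],[-0.064,-0.028,0]]
    - [[-1,2.2,-3.1],[-0.096,-0.043,0]]
    - [[-1.5,3.5,-3.2],[-0.128,-0.057,0]]
    - [[-2.1,4.7,-3.3],[-0.159,-0.071,0]]
    - [[-2.6,5.9,-3.4],[-0.191,-0.085,0]]

```text
time_s: 8.15
tool_pos: [0.5537, -0.0663, 0.049]
tool_rot: [179.9, -17.9, 113.6]
force: [-0.4, 2.9, 0.0]
grip_width: 0.02
```

```bash
python3 look.py v5; sed -i 's/((20,0),(25,0),(30,0))/((33,0),(37,0),(41,0),(45,0))/' pred.py; python3 pred.py
```

```text
8.15 [ 0.5537 -0.0663  0.049 ] [179.9 -17.9 113.6] [ 39.  28. -32.  98.  -1.  68.  33.] [-0.4  2.9  0. ] 0.019989509085619202
axis [-0.122  0.282 -0.952]
own x,y,z mm 5.6 -0.1 39.0
33 0 scene [[276, 132], [306, 178], [287, 133], [317, 179], [235, 295], [210, 249]] top [[633, 231], [608, 172], [622, 236], [596, 178], [674, 161], [698, 214]]
37 0 scene [[285, 133], [315, 178], [296, 134], [326, 179], [235, 295], [210, 249]] top [[624, 235], [598, 177], [613, 241], [588, 183], [674, 161], [698, 214]]
41 0 scene [[294, 134], [324, 179], [304, 136], [334, 181], [235, 295], [210, 249]] top [[615, 240], [589, 181], [604, 245], [579, 187], [674, 161], [698, 214]]
45 0 scene [[302, 135], [333, 180], [311, 138], [342, 183], [235, 295], [210, 249]] top [[606, 244], [581, 186], [596, 249], [572, 191], [674, 161], [698, 214]]
```

View pics/v5.png

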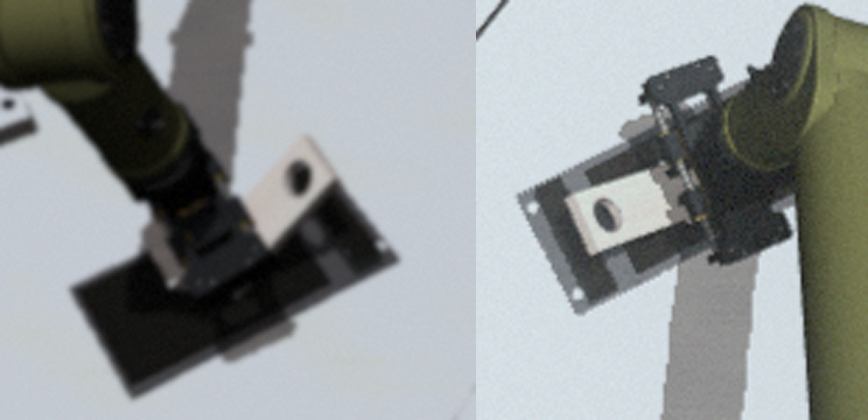

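The foot now rests on the fingers (+2.9 N towards the stop) at about 46° tilt, with leg end at top px (565–590, 198–252). Now the let-down.

Emit:
apply_moves:
  targets:
    - [[0,0,0.8],[-0.015,-0.007,0]]
    - [[0,0,1.5],[-0.03,-0.013,0]]
    - [[0,0,2.3],[-0.045,-0.02,0]]
    - [[0,0.1,3.2],[-0.06,-0.027,0]]
    - [[-0.1,0.1,4],[-0.075,-0.033,0]]
    - [[-0.1,0.3,4.8],[-0.09,-0.04,0]]
    - [[-0.2,0.4,5.7],[-0.105,-0.047,0]]
    - [[-0.3,0.6,6.5],[-0.12,-0.053,0]]

```text
time_s: 9.15
tool_pos: [0.5537, -0.0661, 0.0555]
tool_rot: [179.9, -10.5, 113.6]
force: [-1.3, 2.8, -0.5]
grip_width: 0.0198
```

Emit:
apply_moves:
  targets:
    - [[-0.1,0.2,0.9],[-0.015,-0.007,0]]
    - [[-0.2,0.5,1.7],[-0.03,-0.013,0]]
    - [[-0.3,0.8,2.6],[-0.045,-0.02,0]]
    - [[-0.5,1.1,3.5],[-0.06,-0.027,0]]
    - [[-0.7,1.5,4.4],[-0.075,-0.033,0]]
    - [[-0.8,1.9,5.3],[-0.09,-0.04,0]]
    - [[-1,2.3,6.2],[-0.105,-0.047,0]]
    - [[-1.2,2.8,7.1],[-0.12,-0.053,0]]

```text
time_s: 9.95
tool_pos: [0.5525, -0.0634, 0.0625]
tool_rot: [179.9, -2.9, 113.6]
force: [-1.5, 3.2, -0.8]
grip_width: 0.02
```

```bash
python3 look.py v6; sed -i 's/((33,0),(37,0),(41,0),(45,0))/((55,0),(60,0),(64,0),(68,0))/' pred.py; python3 pred.py
```

```text
9.95 [ 0.5525 -0.0634  0.0625] [179.9  -2.9 113.6] [ 33.  19. -31. 105.   8.  61.  22.] [-1.5  3.2 -0.8] 0.02002786973539437
axis [-0.019  0.048 -0.999]
own x,y,z mm 8.8 -0.1 52.5
55 0 scene [[320, 141], [351, 185], [327, 146], [357, 189], [235, 295], [210, 249]] top [[587, 254], [562, 197], [580, 258], [555, 201], [674, 161], [698, 214]]
60 0 scene [[328, 145], [358, 189], [334, 151], [364, 194], [235, 295], [210, 249]] top [[579, 258], [555, 201], [573, 262], [549, 206], [674, 161], [698, 214]]
64 0 scene [[333, 149], [363, 193], [338, 155], [368, 198], [235, 295], [210, 249]] top [[574, 261], [549, 205], [568, 265], [544, 209], [674, 161], [698, 214]]
68 0 scene [[337, 153], [367, 197], [342, 160], [371, 203], [235, 295], [210, 249]] top [[569, 264], [545, 208], [564, 267], [540, 212], [674, 161], [698, 214]]
```

View pics/v6.png

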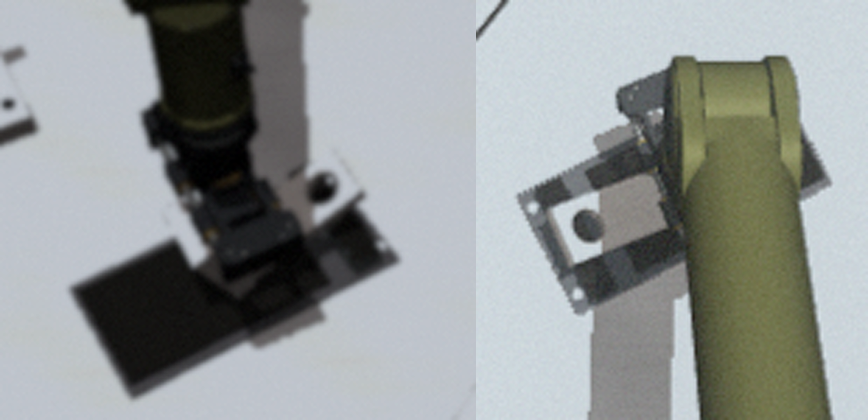

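Tilt is about 63° as planned, force 3.5 N, and no slide is evident. Continuing to the bar.

Emit:
apply_moves:
  targets:
    - [[-0.2,0.5,0.9],[-0.015,-0.007,0]]
    - [[-0.5,1.1,1.8],[-0.03,-0.013,0]]
    - [[-0.7,1.6,2.7],[-0.045,-0.02,0]]
    - [[-1,2.3,3.7],[-0.048,-0.021,0]]
    - [[-1.3,2.9,4.8],[-0.048,-0.021,0]]
    - [[-1.6,3.6,5.8],[-0.048,-0.021,0]]
    - [[-2,4.5,6.2],[-0.048,-0.021,0]]
    - [[-2.5,5.6,6.1],[-0.048,-0.021,0]]

```text
time_s: 10.95
tool_pos: [0.5502, -0.0581, 0.0686]
tool_rot: [179.9, -0.0, 113.6]
force: [-1.8, 3.7, -1.1]
grip_width: 0.0198
```

Emit:
apply_moves:
  targets:
    - [[-0.5,1.1,-0.1],[0,0,0]]
    - [[-1,2.1,-0.2],[0,0,0]]
    - [[-1.4,3.2,-0.4],[0,0,0]]
    - [[-1.9,4.3,-0.6],[0,0,0]]
    - [[-2.4,5.3,-0.6],[0,0,0]]
    - [[-2.8,6.4,-0.6],[0,0,0]]
    - [[-3.3,7.5,-0.6],[0,0,0]]
    - [[-3.8,8.5,-0.6],[0,0,0]]

```text
time_s: 11.75
tool_pos: [0.5469, -0.0509, 0.0684]
tool_rot: [179.8, 0.1, 113.5]
force: [1.8, 0.2, 0.1]
grip_width: 0.0199
```

```bash
python3 look.py v7; sed -i 's/((55,0),(60,0),(64,0),(68,0))/((75,0),(79,0),(79,-8))/' pred.py; python3 pred.py
```

```text
11.75 [ 0.5469 -0.0509  0.0684] [1.798e+02 1.000e-01 1.135e+02] [ 31.  16. -32. 107.  10.  59.  18.] [1.8 0.2 0.1] 0.019921733290129078
axis [ 0.003 -0.001 -1.   ]
own x,y,z mm 22.5 -0.1 58.4
75 0 scene [[344, 162], [373, 205], [346, 169], [376, 212], [235, 295], [210, 249]] top [[562, 268], [538, 213], [559, 271], [535, 216], [674, 161], [698, 214]]
79 0 scene [[346, 167], [376, 210], [348, 175], [377, 217], [235, 295], [210, 249]] top [[559, 270], [535, 216], [557, 272], [534, 218], [674, 161], [698, 214]]
79 -8 scene [[339, 170], [369, 213], [341, 178], [370, 220], [228, 298], [202, 252]] top [[566, 267], [543, 212], [564, 269], [541, 215], [682, 158], [705, 211]]
```

View pics/v7.png

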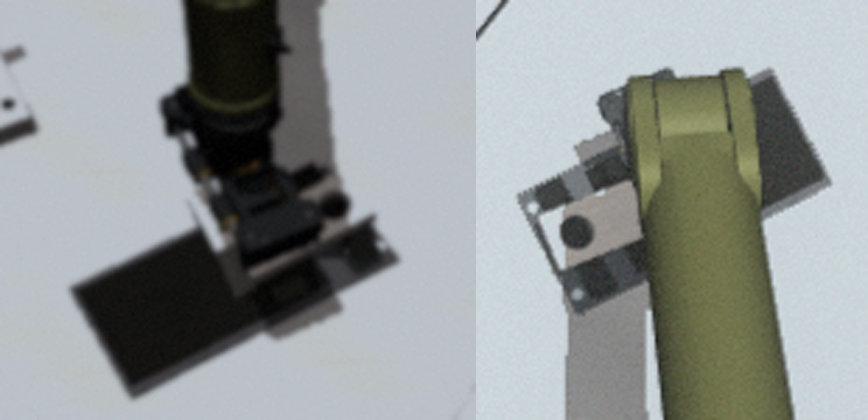

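The leg rests on the bar: the force fell to about 0, and the leg end is at top px (533–558, 215–270), matching 79°. Now I'll retreat upwards.

Emit:
apply_moves:
  targets:
    - [[-2,4,1],[0,0,0]]
    - [[-3,7,5],[0,0,0]]
    - [[-4,9,20],[0,0,0]]
    - [[-4,9,45],[0,0,0]]
    - [[-4,9,80],[0,0,0]]
    - [[-4,9,120],[0,0,0]]
    - [[-4,9,160],[0,0,0]]
    - [[-4,9,190],[0,0,0]]

```text
time_s: 12.75
tool_pos: [0.5429, -0.0399, 0.2623]
tool_rot: [179.7, 0.1, 113.6]
force: [0.6, 0.5, 0.6]
grip_width: 0.0199
```

Emit:
apply_moves:
  targets:
    - [[-20,-40,10],[0,0,0]]
    - [[-40,-80,10],[0,0,0]]
    - [[-60,-120,10],[0,0,0]]
    - [[-80,-160,10],[0,0,0]]
    - [[-90,-190,10],[0,0,0]]
    - [[-95,-220,10],[0,0,0]]
    - [[-95,-240,10],[0,0,0]]
    - [[-95,-240,10],[0,0,0]]

```text
time_s: 13.55
tool_pos: [0.4467, -0.2832, 0.2685]
tool_rot: [179.9, 0.1, 113.4]
force: [-0.3, 0.7, -0.1]
grip_width: 0.0198
```

```bash
python3 look.py v8; python3 - <<'E'
from h import *
w=env.read_camera('scene');o=cv2.imread('pics/scene.png')[:,:,::-1]
for t in('stud','eye_block','spacer','bracket'):
    for r in env.regions_of(w,t): print(t,round(r['conf'],2),r['rect'])
E
```

```text
13.55 [ 0.4467 -0.2832  0.2685] [1.799e+02 1.000e-01 1.134e+02] [ 49.   3. -20.  96.   1.  81.  52.] [-0.3  0.7 -0.1] 0.019803466375467347
axis [ 0.003  0.    -1.   ]
own x,y,z mm -149.1 185.8 258.5
stud 0.74 [126.7, 209.0, 152.0, 242.6]
eye_block 0.64 [375.8, 171.4, 400.7, 207.4]
spacer 0.94 [392.3, 227.2, 423.0, 252.6]
spacer 0.17 [199.4, 198.2, 312.1, 280.1]
bracket 0.94 [326.1, 255.9, 407.8, 334.0]
bracket 0.58 [238.8, 201.7, 306.1, 246.4]
bracket 0.58 [120.5, 118.3, 181.2, 195.7]
```

View pics/v8.png

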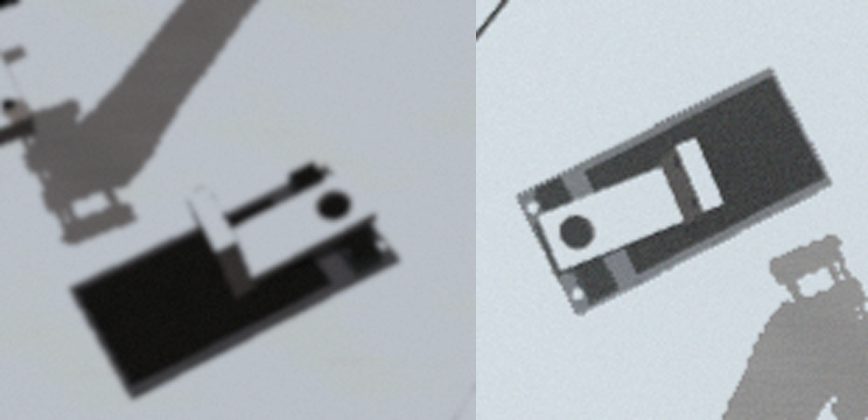

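The bracket lies with its leg across the bar: the leg end is at top px (533–558, 215–270), and the foot stands up at (680–720, 140–210) with its edge on the mat. The bystanders are in place and the hand is clear, so I'll sign off.

```bash
python3 -c "
from cell import env
print(env.sign_off())"
```

```text
the job is handed in; nothing more can be done
None
```

The bracket is lying on its side: its leg is across the padded bar, its bottom edge is still on the rubber mat, and the job is handed in. I chose the smallest of the three brackets, the one standing on the mat.

- **Push and let-down:** I pushed the leg to 25° with two fingers, then slid the fingers down into the corner. I took it past the balance point, caught the foot on the fingers and let it down in small steps to about 79°. It was never gripped or lifted.
- **Forces and speed:** Contact readings at the end of each move stayed under about 5 N. I did not measure the bracket's turning speed. Just past balance it ran about 9° ahead of the fingers until the foot met them, which I estimate at 1.5 rad/s or less. After that it was let down at about 0.2 rad/s.
- **Last checks:** The images match the predicted resting pose with no visible sliding of the tipping edge. The force dropped to about zero as the leg settled. The eye block and spacer boxes are within a few pixels of where they started. The stud had no scene-camera detection at the start to compare with, but it shows at the same spot as in the first picture. The hand finished clear at 13.6 s.

No check failed or disagreed.

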